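Wedge up the shaker deck

ROBOT

A 6-joint arm with a two-finger parallel gripper is mounted at the origin on the work surface. World frame = base frame: x ahead of the robot, y to its left, z up, the work surface at z = 0. Lengths are in mm, angles in rad, forces in N, time in s.
With the tool pointing down it reaches from about 400 to 825 mm from the base axis. Payload 7 kg.
Tool frame: the origin (TCP) lies at the very end of the fingers, on their centre line; the grasp point (between the pads) lies 19 mm behind it; z points along the fingers, y is the direction in which the jaws open and shut (so a half turn about z gives the same grasp; the last joint's range is limited). The gripper opens to 88 mm and grips with 3 to 60 N. Pads are 19 mm wide; open, the fingers measure 130 mm over their backs; the gripper's body (78 mm by 193 mm) begins 47 mm behind the grasp point.
Start: joints at [-0.989, 0.359, 0.012, 0, -1.224, -0.288], TCP at [195.448, -646.061, 226.561] pointing down, gripper open.
Joint ranges: [-3.07, 3.07], [-1.43, 2.12], [-1.02, 1.25], [-3.03, 1.67], [-3.05, -0], [-3.03, 3.03]. Speed limits (rad/s): [2.39, 2.39, 3.01, 3.14, 3.14, 3.14].

INTERFACE

Orientations are given as a unit quaternion [x, y, z, w].
In Python, from plant import bot gives the robot as it stands. Calls block until the motion is done:
- bot.move_ptp(position, orientation): joint-space move of the TCP to a pose.
- bot.line_to(position, velocity=150, ori=None): straight line of the TCP; ori=None keeps the orientation; velocity is the mean speed in mm/s.
- bot.move_joints(angles): joint-space move.
- bot.move_gripper(opening, force=None): finger opening in mm; force is the grip in N (None keeps the last); returns when the fingers have stopped.
- bot.pause(seconds).
- bot.solve_ik(position, orientation): joint angles nearest the present ones, or None.
- bot.read_state(): the state.
- bot.camera(name): name is "side" or "top"; returns the picture (384x512x3 uint8, red, green, blue); there is no depth.
- bot.get_calibration(name): a dict with "fx", "fy", "cx", "cy" (pixels), "distortion" ([k1, k2, p1, p2, k3] as OpenCV has them; the pictures are not rectified), "view" (4x4, takes a point from world to camera coordinates). Camera axes: x right, y up, looking along -z (the intrinsics and any distortion apply to the point x, -y, -z); pixel columns grow to the right and rows downward; lengths in mm; the calibration is good to about 2 mm. A picture is of the moment at which its call begins. get_calibration takes no time and is no camera call.
A pose or a line that the arm cannot do raises bot.Unreachable and nothing moves.
- bot.close_job(): hands the job in, once; it reports no verdict.
The state is a dict: "t": time; "joint_pos": joint angles; "qvel": joint speeds; "tau": joint torques, N m; "tcp_pos": TCP position; "eef_rot": TCP orientation; "contact_force": force on the tool from outside, world axes, zero at the start; "moment": the same for the moment, N m; "width": finger opening in mm.
Only numpy, scipy, OpenCV 4.12 (cv2) and the standard library are available. Lean on these libraries where they do the work, as an engineer would, in place of code of your own. Each camera call takes 0.05 s, during which the arm holds its last target. There are 200 camera calls.

TASK

Slide the transport lock on the bench shaker all the way out to its end stop. Then stand the levelling wedge on the bench in front of the shaker and push it, thin end first, under the middle of the deck's front lip until the deck just lifts off its pads: a few millimetres at the lip, less than a centimetre. Finish while still gripping the wedge there, with the robot off the shaker, and leave the pot, the flat block and the sieve ring where they are.

Things in the scene. Friction and masses are not known exactly. Their poses are not given: they have to be found in the camera images.
- shaker: Fixed bench shaker. Origin on the bench under the middle of the deck's front edge; x points back into the machine (away from the robot within 0.2 rad), y left, z up. Dark deck x 0 to 235, y -133 to 82, top z 44 mm, on pads of two cheeks (left y 61 to 166, right -61 to -136, from x 10). Between them a bay 120 wide, 105 deep, open to the bench. Fixed pot at x 150, y -30, top z 108.
- lip (a point): Middle of the lower edge of the lip hanging from the deck's front edge: a round nose, 12 mm diameter, 104 mm wide along y, at the shaker's x = 0 to 12 mm. At rest it is 14 mm above the bench: the gap that the wedge enters. It rises with the deck. Axes as the deck's.
- deck: The shaker's moving deck with its lip and pot, hinged at the back, 229 mm behind the lip, along the shaker's y. Origin above the lip point, 37 mm over the bench at rest; z up. The front only lifts (27 mm at the lip is its limit). It weighs 4 to 9 N on the lip. While the lock covers its left edge the lip pushes back hard after 2 mm and is blocked within 5 mm.
- lock (a joint): Transport lock, travel of its bolt (m): 0 fully in over the deck's left edge, 0.035 fully out at its end stop (released). Slides along the shaker's +y (outwards, left) with about 2.5 N of friction, stays where it is left; starts at 0 to 0.01.
- lock_grip (a point): Centre of the top of the lock's upright black grip block: 24 (x) by 18 (y) by 34 mm tall, on the flat sliding bolt (34 by 75 mm). Block top 87.5 mm, bolt top 53.5 mm above the bench; at the shaker's x = 50 mm. Moves with the bolt; axes as the shaker's.
- wedge: Loose white plastic levelling wedge, 118 (x) by 40 (y) mm, 0.16 kg; origin: middle of its flat, slippery underside. Thin end at x +59, 3 mm thick; the ramp rises 3 in 10 to 30 mm at x -31. From x -31 to -59 a shoulder 30 mm high carries an upright grip tab 28 (x) by 24 (y), top z 75 mm. Starts on the bench left or right in front of the shaker, thin end away from the robot within 0.7 rad.
- wedge_tip (a point): Middle of the bottom of the wedge's thin end (59 mm ahead of its origin).
- wedge_grip (a point): Centre of the top of the wedge's grip tab (x -45, z 75 mm in the wedge's frame). Pinch the tab from above across its 24 mm (along the wedge's y), above the 30 mm high shoulder.
- pot: Bystander: loose white pot with lid, 76 mm diameter, 70 mm high; origin under its centre. It stands on the other side than the wedge.
- block: Bystander: loose flat white block without ramp or tab, 100 x 40 x 30 mm; origin under its centre.
- sieve: Bystander: loose steel sieve ring, 100 mm diameter, 35 mm high; origin under its centre.
Mind the look-alikes: they are no part of the job. Leave any black, green or red look-alike of the wedge alone.

How it is judged (in metres and radians):
On the way, in this order (a step that is already met when the one before it is completed fails the run):
1. the transport lock is slid out to its end stop (value of joint lock above 0.031 m), for 0.2 s.
2. the wedge's thin end is under the middle of the lip (x of wedge_tip in the frame of shaker between 0.025 and 0.1 m and y of wedge_tip in the frame of shaker between -0.035 and 0.035 m and angle between wedge's own z axis and vertical below 0.1 rad), for 0.2 s.
At the end, for the whole second after the job is handed in: Lock within 4 mm of its end stop; deck still, its lip point 15.5 to 24 mm above the bench (1.5 to 10 mm up), carried by the wedge (over 1 N); wedge level on the bench, thin end 25 to 100 mm behind the front edge, within 35 mm of the middle, held by the fingers (over 2 N); robot off the shaker (all of step 2 and value of joint lock above 0.031 m and height (world z) of lip between 0.0155 and 0.024 m and linear speed of deck below 0.02 m/s and height (world z) of wedge below 0.006 m and contact force between wedge and deck above 1 N and contact force between the fingers and wedge above 2 N and contact force between each of the arm, the fingers and shaker below 0.5 N); the arm keeps its last pose, push and grip.
It fails at once if the lidded pot was shifted (distance of pot from where it was at the start of the episode above 0.02 m).
It fails at once if the flat block was shifted (distance of block from where it was at the start of the episode above 0.02 m).
It fails at once if the sieve ring was shifted (distance of sieve from where it was at the start of the episode above 0.02 m).
It also fails if it takes over 56 s, if anything falls off the work surface, if the arm or the gripper's body presses on something with over 40 N, if the wrist force passes 120 N, or if a joint passes its speed limit or range.

## Working session

There is one attempt and no reset: what is moved stays moved. The work goes in short steps, each a Python script; the robot and the scene stay as the last script left them, time stands still between calls to the robot, and variables do not carry over. Pictures are saved under pics/ and viewed, about 8 in all and at most 12, crops included, and the job is handed in when it is done.

```bash
ls; mkdir -p pics; python3 - <<'E'
from plant import bot
import cv2,numpy as np
for n in("top","side"):
    im=bot.camera(n); cv2.imwrite(f"pics/{n}0.png",cv2.resize(im[...,::-1],(800,600),interpolation=cv2.INTER_CUBIC)); np.save(f"pics/{n}0.npy",im)
    print(n,bot.get_calibration(n))
print(bot.read_state())
E
```

```text
pics
top {'fx': 477.47299562000853, 'fy': 477.47299562000853, 'cx': 260.47090729935866, 'cy': 191.8109617383438, 'distortion': array([-0.0737662,  0.       ,  0.       ,  0.       ,  0.       ]), 'view': array([[-1.80787343e-02, -9.99823682e-01, -5.07585399e-03,
        -2.92790453e+01],
       [ 9.95412654e-01, -1.84755485e-02,  9.38738605e-02,
        -4.25283380e+02],
       [-9.39510881e-02, -3.35544872e-03,  9.95571160e-01,
        -1.46549758e+03],
       [ 0.00000000e+00,  0.00000000e+00,  0.00000000e+00,
         1.00000000e+00]])}
side {'fx': 458.56577904215555, 'fy': 458.56577904215555, 'cx': 247.7817641260004, 'cy': 189.63466671158724, 'distortion': array([-0.13776984,  0.        ,  0.        ,  0.        ,  0.        ]), 'view': array([[-7.83144590e-01, -6.21838239e-01, -1.32522138e-03,
         2.81203118e+02],
       [ 3.27900009e-01, -4.14766962e-01,  8.48793233e-01,
        -2.24757161e+02],
       [-5.28361747e-01,  6.64293288e-01,  5.28723266e-01,
        -1.29959881e+03],
       [ 0.00000000e+00,  0.00000000e+00,  0.00000000e+00,
         1.00000000e+00]])}
{'t': 0.1, 'joint_pos': array([-9.88909684e-01,  3.59298831e-01,  1.11863482e-02, -3.13420813e-04,
       -1.22411170e+00, -2.88070360e-01]), 'qvel': array([-0.0012183 , -0.00189685,  0.00215589,  0.0008903 ,  0.00022471,
       -0.0010686 ]), 'tau': array([-1.06083233e-03, -5.84160948e+01,  2.93752098e+01,  7.01556891e+00,
        1.02030986e-02, -4.65919322e-05]), 'tcp_pos': array([ 195.32118275, -645.67776831,  225.74174182]), 'eef_rot': array([-1.46327466e-01,  9.89235938e-01,  7.09535974e-04, -1.67214389e-04]), 'contact_force': array([ 0.55331716, -0.66965319, -1.08036566]), 'moment': array([-0.02463789, -0.03276549, -0.00513556]), 'width': 87.85491257504228}
```

View pics/top0.png

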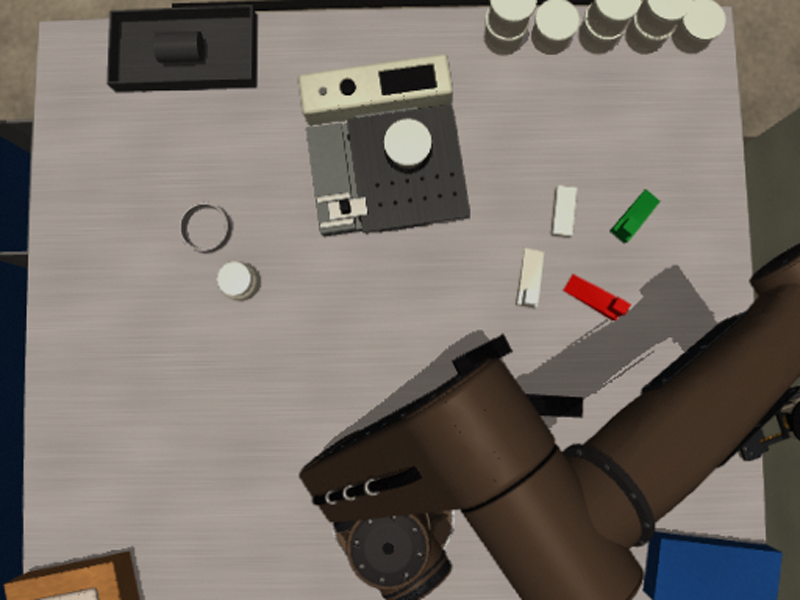

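View pics/side0.png

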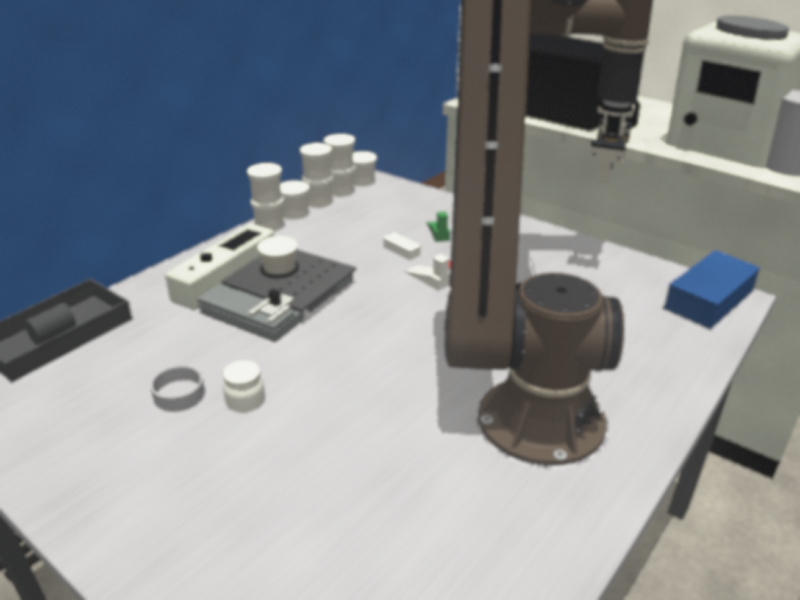

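The top view (800-px frame) shows the shaker at (390,165), with the lock's black block at (346,207) on a pale bolt. Possible wedges:
- White piece with a tab at (530,278).
- Flat white block without a tab at (565,211).
- Green look-alike at (635,215).
- Red look-alike at (597,297).

I choose (530,278). The side view agrees, showing a ramp and an upright tab at (440,268). The loose pot is at (236,280) and the sieve at (206,228). Next I'll check the choice in one close crop and measure.

```bash
cat > h.py <<'E'
from plant import bot
import cv2,numpy as np
def und(n,uv):
    c=bot.get_calibration(n);K=np.array([[c["fx"],0,c["cx"]],[0,c["fy"],c["cy"]],[0,0,1.]])
    return cv2.undistortPoints(np.array(uv,float).reshape(-1,1,2),K,np.array(c["distortion"])).reshape(-1,2),c["view"]
def ray(n,uv,z):  # pixel -> world points on plane z
    p,V=und(n,uv); R=V[:3,:3]; o=-R.T@V[:3,3]
    d=np.c_[p[:,0],-p[:,1],-np.ones(len(p))]@R
    return o+d*((z-o[2])/d[:,2])[:,None]
def proj(n,P):
    c=bot.get_calibration(n);V=c["view"];q=np.atleast_2d(P)@V[:3,:3].T+V[:3,3]
    K=np.array([[c["fx"],0,c["cx"]],[0,c["fy"],c["cy"]],[0,0,1.]])
    return cv2.projectPoints(q*[1,-1,-1],np.zeros(3),np.zeros(3),K,np.array(c["distortion"]))[0].reshape(-1,2)
E
python3 - <<'E'
import cv2,numpy as np
from h import *
a=np.load("pics/top0.npy"); s=np.load("pics/side0.npy")
def crop(im,x0,x1,y0,y1,w,h): return cv2.resize(im[y0:y1,x0:x1,::-1],(w,h),interpolation=cv2.INTER_CUBIC)
A=crop(a,190,310,60,155,760,600)
cv2.imwrite("pics/c_shaker.png",A)
B=np.hstack([crop(a,320,370,150,205,400,440),crop(s,250,300,140,195,400,440)])
cv2.imwrite("pics/c_wedge.png",B)
hsv=cv2.cvtColor(a,cv2.COLOR_RGB2HSV)
roi=a[155:200,325:358]; print(roi[::4,::3].sum(2)//3)
print(hsv[155:200:4,325:358:3,1])
E
```

```text
[[156 155 155 153 154 153 152 151 151 151 151]
 [155 155 155 155 184 164 157 151 150 150 149]
 [156 155 156 156 194 193 194 193 153 152 151]
 [156 154 155 120 194 194 194 194 152 151 152]
 [155 156 155 163 194 193 196 191 150 148 148]
 [153 151 152 193 194 196 199 182 151 151 151]
 [149 149 142 194 196 199 201 164 151 150 153]
 [152 152 132 195 199 201 203 150 151 151 149]
 [154 154  95 192 205 206 205 154 153 153 153]
 [152 151 124 100 206 206 204 150 152 152 152]
 [152 150 126  77  78  87 192 154 154 155 155]
 [149 150 150 149 151 152 153 154 154 153 153]]
[[26 28 26 25 25 27 30 29 26 27 27]
 [25 25 28 29 34 36 29 26 26 27 26]
 [26 26 28 29 39 39 39 39 27 27 26]
 [26 30 26 43 39 38 39 34 27 27 27]
 [25 26 29 42 39 39 33 28 26 28 28]
 [30 29 25 39 38 34 30 24 27 27 27]
 [27 27 29 38 36 29 26 24 29 29 27]
 [28 27 33 36 30 27 20 26 27 26 26]
 [29 27 35  9 10 10 10 27 28 27 28]
 [29 27 20 31  9  9 10 27 27 27 25]
 [27 29 32 51 50 41 10 25 28 28 28]
 [30 27 26 26 29 25 27 27 26 28 27]]
```

View pics/c_shaker.png

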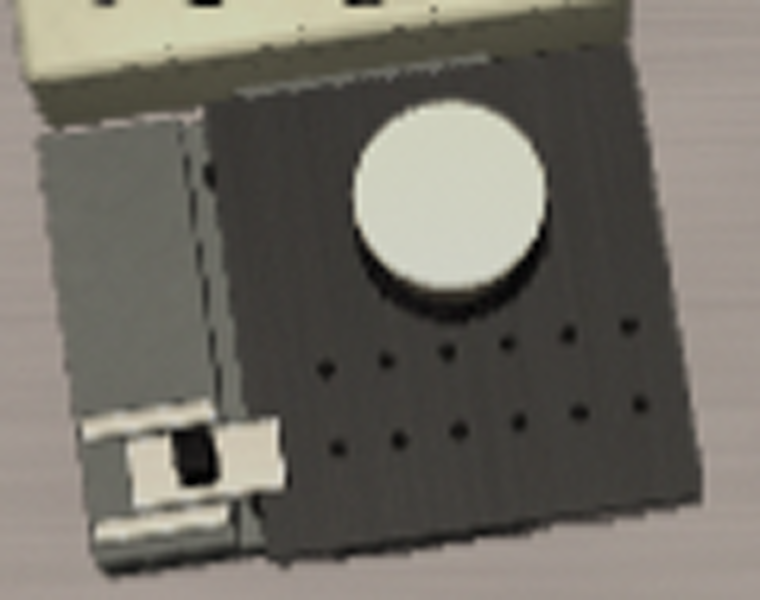

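View pics/c_wedge.png

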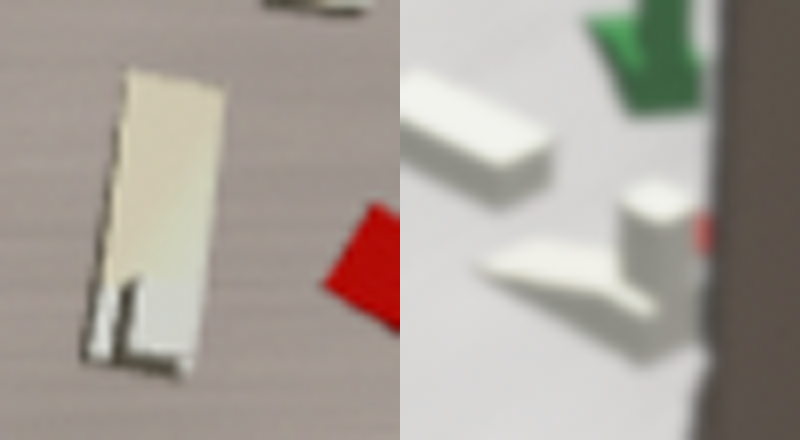

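The crop confirms the wedge: pale ramp, thin end at the top, tab at the rear, and a separate flat block. In the shaker crop, the deck's front corners are at (275,563) and (701,500), the lock block at about (194,455), and the pot top at (450,195).

```bash
python3 - <<'E'
from h import *
np.set_printoptions(precision=1,suppress=True)
s=760/120;t=600/95
cs=lambda P:[[190+(x+.5)/s-.5,60+(y+.5)/t-.5] for x,y in P]
cw=lambda P:[[320+(x+.5)/8-.5,150+(y+.5)/8-.5] for x,y in P]
V=bot.get_calibration("top")["view"];print("cam",-V[:3,:3].T@V[:3,3])
deck=ray("top",cs([(275,563),(701,500),(632,45)]),44)
print("deck",deck, np.linalg.norm(deck[0]-deck[1]))
d=deck[0]-deck[1]; yaw=np.arctan2(-d[0],d[1]); e=deck[2]-deck[1]; print("yaw",yaw,np.arctan2(e[1],e[0]))
pot=ray("top",cs([(450,195)]),108)[0]; print("pot",pot)
# dark-mask line fits
a=np.load("pics/top0.npy").astype(int).sum(2)/3
m=a[60:155,190:310]
# front edge: per column, last row darker than threshold; columns 238..296
pts=[]
for c in range(238,298):
    col=a[100:165,c]; 
    i=np.where((col[:-1]<105)&(col[1:]>=105))[0]
    if len(i): i=i[-1]; pts.append((c,100+i+(105-col[i])/(col[i+1]-col[i])))
W=ray("top",pts,44); vx,vy,x0,y0=cv2.fitLine(W[:,:2].astype(np.float32),cv2.DIST_HUBER,0,.01,.01).ravel()
print("front line yaw",np.arctan2(-vx*np.sign(vy),vy*np.sign(vy)), x0,y0)
f=(x0,y0)
pts=[]
for r in range(75,135):
    row=a[r,280:320]; i=np.where((row[:-1]<105)&(row[1:]>=105))[0]
    if len(i): i=i[-1]; pts.append((280+i+(105-row[i])/(row[i+1]-row[i]),r))
W=ray("top",pts,44); vx,vy,x0,y0=cv2.fitLine(W[:,:2].astype(np.float32),cv2.DIST_HUBER,0,.01,.01).ravel()
print("right line yaw",np.arctan2(vy*np.sign(vx),vx*np.sign(vx)),x0,y0)
for yw in(yaw,):
    ex=np.array([np.cos(yw),np.sin(yw)]);ey=np.array([-ex[1],ex[0]])
    o1=deck[1][:2]+133*ey; o2=pot[:2]-150*ex+30*ey
    of=np.array(f)@ex; orr=np.array([x0,y0])@ey+133
    print("origin",o1,o2,of*ex+orr*ey)
print("lock top",ray("top",cs([(194,457)]),87.5))
w=ray("top",cw([(130,68),(226,90)]),3); r=ray("top",cw([(183,375),(90,355)]),30)
print("wedge tip",w,w.mean(0),np.linalg.norm(w[0]-w[1]),"rear?",r,r.mean(0))
sd=[[250+262.5/8-.5,140+200.5/8-.5]]
print("tab side",ray("side",sd,75))
print("tab top cam",ray("top",cw([(160,325)]),75))
E
```

```text
cam [ 285.1  -42.  1498.8]
deck [[ 557.7   45.3   44. ]
 [ 585.1 -163.3   44. ]
 [ 817.  -135.5   44. ]] 210.40892465172232
yaw 0.13059458598653073 0.11952392347893279
pot [721.3 -43.4 108. ]
front line yaw 0.13884732 568.5046 -64.991554
right line yaw 0.13047911 694.70514 -151.52629
origin [567.8 -31.4] [568.7 -33.1] [564.5 -34.5]
lock top [[601.6  80.6  87.5]]
wedge tip [[ 529.4 -277.9    3. ]
 [ 519.9 -315.8    3. ]] [ 524.6 -296.9    3. ] 39.04428736377582 rear? [[ 404.7 -290.2   30. ]
 [ 413.1 -254.4   30. ]] [ 408.9 -272.3   30. ]
tab side [[ 418.7 -277.2   75. ]]
tab top cam [[ 420.  -274.6   75. ]]
```

```bash
cat >> h.py <<'E'
YAW=.132; O=np.array([568.,-32.5])
EX=np.array([np.cos(YAW),np.sin(YAW)]); EY=np.array([-EX[1],EX[0]])
def q(th): return [-np.sin(th/2),np.cos(th/2),0.,0.]   # tool down, tool y at world +y turned by th
def S(x,y,z): return [*(O+x*EX+y*EY),z]                 # shaker -> world
def st(tag=""):
    s=bot.read_state(); p=s["tcp_pos"]; d=p[:2]-O
    print(tag,"t%.1f"%s["t"],"tcp",p.round(1),"shk",(d@EX).round(1),(d@EY).round(1),"F",s["contact_force"].round(1),"w%.1f"%s["width"]); return s
E
python3 - <<'E'
from h import *
np.set_printoptions(suppress=True)
L=107.5
bot.move_ptp(S(49,L,170),q(YAW)); st("above")
bot.move_gripper(50,15)
bot.line_to(S(49,L,61),150); st("down")
cv2.imwrite("pics/g1.png",cv2.resize(np.hstack([bot.camera("top")[60:155,190:310],bot.camera("side")[160:255,110:230]])[...,::-1],(800,317),interpolation=cv2.INTER_CUBIC))
bot.move_gripper(0,15); s=st("grip")
E
```

```text
above t3.0 tcp [602.6  79.8 170. ] shk 49.0 106.8 F [-0.4 -0.6  0.9] w87.7
down t4.7 tcp [603.1  80.7  61.8] shk 49.7 107.6 F [ 0.5 -0.5  0.3] w50.0
grip t5.5 tcp [602.4  80.5  61.1] shk 49.0 107.4 F [-0.6  0.1  1.5] w17.6
```

View pics/g1.png

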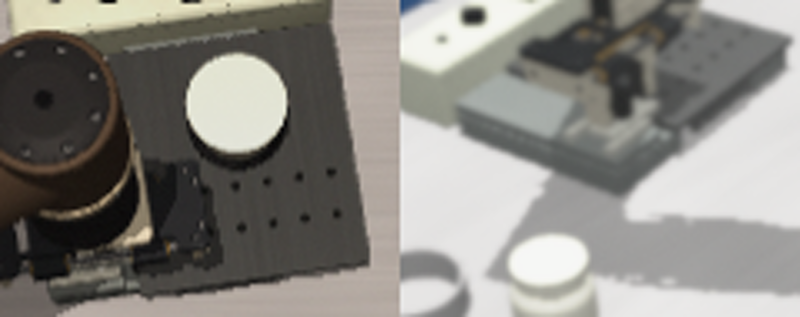

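The fingers straddle the black block at about (620,95) in the side half, and the grip width of 17.6 mm matches the 18 mm block. Next I slide it out while watching the force.

```bash
python3 - <<'E'
from h import *
L=107.5
bot.line_to(S(49,L+22,61),50); st("22")
for d in range(25,45,2):
    bot.line_to(S(49,L+d,61),30); s=st(d)
    f=s["contact_force"][:2]@EY
    if abs(f)>9: break
bot.pause(.3); st("end")
E
```

```text
22 t6.0 tcp [599.6 103.4  61.1] shk 49.2 130.5 F [-1.1  1.8  3. ] w17.5
25 t6.3 tcp [599.2 105.6  61.1] shk 49.1 132.8 F [-1.4  1.4  3.4] w17.8
27 t6.5 tcp [599.  107.2  61.1] shk 49.1 134.4 F [ 0.5 -1.2  2.5] w17.6
29 t6.8 tcp [598.8 109.2  61.1] shk 49.1 136.4 F [ 1.8 -0.8  2.9] w17.9
31 t7.0 tcp [598.5 111.4  61.1] shk 49.1 138.6 F [ 0.8 -1.8  2.8] w17.9
33 t7.3 tcp [598.3 112.7  61.1] shk 49.1 140.0 F [ 3.2 -4.6  2.1] w17.8
35 t7.5 tcp [598.2 112.9  61.1] shk 49.1 140.2 F [  6.3 -13.9   2.3] w17.8
end t7.8 tcp [598.2 112.9  61.1] shk 49.0 140.2 F [  6.  -13.5   1.5] w18.1
```

The bolt stopped firmly after about 33 mm of travel: the force rose to 14 N with no further motion. Next comes the wedge.

```bash
python3 - <<'E'
from h import *
bot.line_to(S(49,140.5,61),30)
bot.move_gripper(50); bot.line_to(S(49,140.5,170),200); st("up")
cv2.imwrite("pics/x.png",bot.camera("top"))
T=[419.3,-276]; th=-.21
bot.move_ptp([*T,150],q(th)); bot.move_gripper(48,40)
bot.line_to([*T,38],120); st("at wedge")
im=np.hstack([bot.camera("top")[140:235,310:430],bot.camera("side")[125:220,220:340]])
cv2.imwrite("pics/g2.png",cv2.resize(im[...,::-1],(800,317),interpolation=cv2.INTER_CUBIC))
E
```

```text
up t9.5 tcp [597.7 113.2 169.9] shk 48.6 140.5 F [-0.2  0.7  0. ] w49.9
at wedge t12.5 tcp [ 419.8 -276.1   38.5] shk -179.0 -222.0 F [ 0.5  0.  -0.1] w47.9
```

View pics/g2.png

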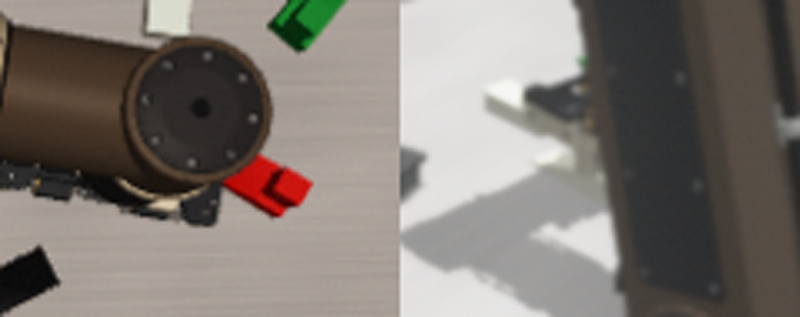

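The arm hides most of the wedge; only its ramp shows, at about (560,160) in the side half. The grip width will tell whether the tab is held.

```bash
python3 - <<'E'
from h import *
bot.move_gripper(0,40); st("grip")
p=bot.read_state()["tcp_pos"]
bot.line_to([p[0],p[1],p[2]+60],100); bot.pause(.3);st("lift")
# stage in front of the shaker: tab at shaker x -150 -> tip about -46
bot.move_ptp(S(-146,0,100),q(YAW)); bot.pause(.3); st("stage")
a=bot.camera("top");s=bot.camera("side"); np.save("pics/t3.npy",a);np.save("pics/s3.npy",s)
print(proj("top",[S(-42,0,65)]),proj("side",[S(-42,0,65)]))
im=np.hstack([a[85:205,190:310],s[130:250,150:270]])
cv2.imwrite("pics/g3.png",cv2.resize(im[...,::-1],(800,400),interpolation=cv2.INTER_CUBIC))
E
```

```text
grip t13.2 tcp [ 419.4 -276.    38.2] shk -179.4 -221.8 F [-0.9  1.   1.7] w23.9
lift t14.2 tcp [ 419.1 -275.9   97.7] shk -179.6 -221.7 F [-0.2 -0.  -1. ] w24.3
stage t15.4 tcp [423.2 -52.5  99.8] shk -146.1 -0.8 F [ 0.3 -1.  -0.9] w23.7
[[260.10760914 157.09618344]] [[216.38901678 184.14750012]]
```

View pics/g3.png

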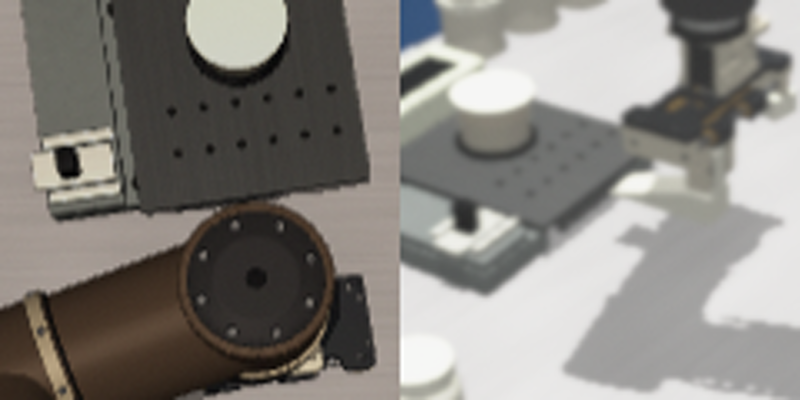

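The wedge is held (width 24 mm), the lock bolt is clear of the deck's edge at about (40,165), and the thin end at (612,190) points at the lip. Next: set it down and push in while logging force.

```bash
python3 - <<'E'
from h import *
bot.line_to(S(-146,0,45),80); bot.pause(.2); st("pre")
for z in np.arange(40,35.5,-.7):
    bot.line_to(S(-146,0,z),20); s=st("z%.1f"%z)
    if s["contact_force"][2]>3: break
print("Z",z)
bot.line_to(S(-85,0,z),80); st()
for x in range(-80,-49,3):
    bot.line_to(S(x,0,z),40); bot.pause(.1); s=st(x)
    if np.linalg.norm(s["contact_force"])>25: break
E
```

```text
pre t16.6 tcp [423.6 -51.6  45.5] shk -145.6 0.1 F [ 0.5  0.1 -1.3] w23.9
z40.0 t17.0 tcp [423.1 -51.8  39.8] shk -146.1 -0.1 F [-0.1  0.4 -1.7] w23.8
z39.3 t17.2 tcp [423.3 -51.7  39.3] shk -146.0 -0.0 F [-0.6  0.2 -1.5] w23.9
z38.6 t17.5 tcp [423.2 -51.7  38.6] shk -146.0 -0.0 F [-0.4 -0.2 -1.7] w23.8
z37.9 t17.7 tcp [423.4 -51.7  38.1] shk -145.8 -0.0 F [-0.7  0.6  3.8] w23.5
Z 37.89999999999999
 t18.6 tcp [485.1 -43.6  38.1] shk -83.6 -0.1 F [ 0.8 -1.1  2.9] w23.8
-80 t19.0 tcp [489.4 -42.9  38.1] shk -79.3 -0.0 F [ 0.9 -1.8  4.2] w23.9
-77 t19.4 tcp [491.7 -42.7  38.1] shk -77.0 -0.1 F [-1.5 -1.   6.5] w23.9
-74 t19.7 tcp [494.6 -42.3  38.1] shk -74.0 -0.0 F [-1.3 -0.7  6.9] w23.6
-71 t20.1 tcp [497.6 -41.9  38.1] shk -71.0 -0.1 F [-1.2 -0.3  7.5] w24.0
-68 t20.4 tcp [500.6 -41.5  38.1] shk -68.0 -0.0 F [-1.  -1.   7.1] w23.8
-65 t20.8 tcp [503.5 -41.1  38.2] shk -65.0 -0.1 F [-1.1  0.2  7.9] w23.9
-62 t21.1 tcp [505.4 -41.   38.2] shk -63.2 -0.2 F [-5.9 -1.4 12. ] w23.8
-59 t21.4 tcp [507.  -41.   38.1] shk -61.6 -0.4 F [-10.4  -1.   18.4] w23.9
-56 t21.8 tcp [509.6 -40.8  38.1] shk -59.0 -0.5 F [-10.3  -1.6  17.6] w23.9
-53 t22.1 tcp [512.5 -40.5  38.1] shk -56.1 -0.6 F [-12.   -2.4  18.5] w24.4
-50 t22.5 tcp [515.4 -40.1  38.1] shk -53.1 -0.6 F [-11.2  -1.9  18.5] w23.8
```

Contact came at the predicted spot, and the force then stayed flat at about 11 N, so the deck is lifting and not blocked. I'll continue to about 5 mm of lift and verify with images.

```bash
python3 - <<'E'
from h import *
s3=np.load("pics/s3.npy")
z=37.9
bot.line_to(S(-45,0,z),30); st()
bot.line_to(S(-41,0,z),20); bot.pause(.3); st("final")
a=bot.camera("top");s=bot.camera("side"); np.save("pics/s4.npy",s);np.save("pics/t4.npy",a)
# deck motion: optical-flow of deck texture/pot top in side & expected shift for the deck's front-left corner lifting
g=lambda i:cv2.cvtColor(i,cv2.COLOR_RGB2GRAY)
for nm,pt in (("pot top",S(150,-30,108)),("deck holes",S(45,10,44)),("cheek (fixed)",S(40,150,44))):
    u=proj("side",[pt])[0]; h=14; x0,y0=(u-h).astype(int)
    d,r=cv2.phaseCorrelate(g(s3)[y0:y0+2*h,x0:x0+2*h].astype(np.float32),g(s)[y0:y0+2*h,x0:x0+2*h].astype(np.float32))
    p2=np.array(pt); fr=(229+6-(45 if nm[0]=='d' else 150))/229; p2[2]+=5*fr
    print(nm,np.round(d,2),"resp %.2f"%r,"expected for 5mm at lip",np.round(proj("side",[p2])[0]-u,2))
im=np.vstack([np.hstack([s3[150:220,120:240],s[150:220,120:240]])])
cv2.imwrite("pics/g4.png",cv2.resize(im[...,::-1],(800,233),interpolation=cv2.INTER_CUBIC))
E
```

```text
t22.8 tcp [520.6 -39.4  38.1] shk -47.9 -0.6 F [-10.9  -2.   17.5] w24.0
final t23.5 tcp [524.4 -38.9  38.1] shk -44.1 -0.6 F [-11.   -1.9  16.8] w23.9
pot top [-0.12 -0.19] resp 1.00 expected for 5mm at lip [-0.04 -0.45]
deck holes [0.51 0.05] resp 0.34 expected for 5mm at lip [-0.07 -1.01]
cheek (fixed) [-0.29  0.01] resp 0.99 expected for 5mm at lip [-0.05 -0.47]
```

View pics/g4.png

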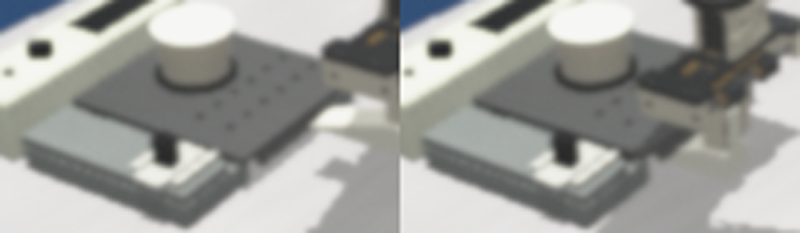

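In the right half the wedge's ramp sits under the lip at about (690,150) and the lock is out at (565,150). The lift is under a pixel, so I'll check it with sub-pixel registration of the pot and of fixed references.

```bash
python3 - <<'E'
from h import *
from scipy.spatial.transform import Rotation as Ro
g=lambda i:cv2.cvtColor(i,cv2.COLOR_RGB2GRAY).astype(np.float32)
hin=np.array(S(235,0,37)); ax=np.array([*EY,0])
def lift(p,mm): return hin+Ro.from_rotvec(ax*mm/229).apply(np.array(p)-hin)  # sign checked below
print("lip dz for 5:",lift(S(6,0,14),5)[2]-14)
for n,b,c in(("side",np.load("pics/s3.npy"),np.load("pics/s4.npy")),("top",np.load("pics/t3.npy"),np.load("pics/t4.npy"))):
    for nm,pt,h in(("pot",S(150,-30,108),20),("deck L mid",S(110,60,44),11),("fixed cheek",S(110,120,44),11),("box",S(262,60,75),14)):
        u=proj(n,[pt])[0]; x0,y0=np.maximum((u-h).astype(int),0)
        A=g(b)[y0:y0+2*h,x0:x0+2*h];B=g(c)[y0:y0+2*h,x0:x0+2*h]
        try: cc,M=cv2.findTransformECC(A,B,np.eye(2,3,dtype=np.float32),cv2.MOTION_TRANSLATION,(3,200,1e-6),None,3)
        except cv2.error as e: print(n,nm,"fail");continue
        print(n,nm,M[:,2].round(2),"cc %.3f"%cc,"exp@5mm",(proj(n,[lift(pt,5)])[0]-u).round(2))
E
```

```text
lip dz for 5: 5.005084871414859
side pot [-0.18 -0.22] cc 0.988 exp@5mm [-0.38 -0.55]
side deck L mid [ 0.   -0.17] cc 0.984 exp@5mm [-0.11 -0.68]
side fixed cheek [ 0.05 -0.04] cc 0.999 exp@5mm [-0.12 -0.69]
side box [-0. -0.] cc 1.000 exp@5mm [-0.15  0.09]
top pot [-0.12 -0.77] cc 0.998 exp@5mm [-0.08 -0.69]
top deck L mid [-0.41 -3.12] cc 0.785 exp@5mm [-0.06 -0.28]
top fixed cheek fail
top box [0.   0.01] cc 1.000 exp@5mm [-0.02 -0.18]
```

The lift shows in both views while the fixed box reads zero motion. The top view gives about 5.5 mm, the coarser side view about 2 mm, and the push geometry about 5 mm. A further 3 mm of push (+0.9 mm lift) centres all three in the 1.5–10 mm window.

```bash
python3 - <<'E'
from h import *
bot.line_to(S(-38,0,37.9),20); bot.pause(.5); st("final")
g=lambda i:cv2.cvtColor(i,cv2.COLOR_RGB2GRAY).astype(np.float32)
for n,f in(("top","t3"),("side","s3")):
    c=bot.camera(n); u=proj(n,[S(150,-30,108)])[0];h=20;x0,y0=(u-h).astype(int)
    cc,M=cv2.findTransformECC(g(np.load(f"pics/{f}.npy"))[y0:y0+2*h,x0:x0+2*h],g(c)[y0:y0+2*h,x0:x0+2*h],np.eye(2,3,dtype=np.float32),cv2.MOTION_TRANSLATION,(3,200,1e-6),None,3)
    print(n,M[:,2].round(2))
    i0=np.load(f"pics/{n}0.npy") # bystanders: image change around them
    if n=="top":
        for nm,(x,y) in dict(pot=(152,180),sieve=(132,146),block=(361,135)).items():
            print(nm,"mean change",np.abs(g(i0)-g(c))[y-14:y+14,x-14:x+14].mean().round(1))
st("before close"); bot.close_job()
E
```

```text
final t24.4 tcp [527.3 -38.5  38.1] shk -41.1 -0.6 F [-11.8  -1.   18.1] w23.5
top [-0.1  -0.98]
pot mean change 49.4
sieve mean change 8.2
block mean change 9.3
side [-0.16 -0.26]
before close t24.5 tcp [527.3 -38.5  38.1] shk -41.1 -0.6 F [-11.5  -2.7  18.6] w23.6
the job is handed in; nothing more can be done
```

The 49.4 change at the loose pot needs explaining, so I'll check it against the saved side images.

```bash
python3 - <<'E'
import numpy as np
a=np.load("pics/side0.npy").astype(int);b=np.load("pics/s4.npy").astype(int)
for n,(x,y) in dict(pot=(155,246),sieve=(114,249),block=(257,157)).items():
    print(n,np.abs(a-b)[y-15:y+15,x-15:x+15].mean().round(1))
t=np.load("pics/t4.npy");print(t[166:194:7,138:166:7].tolist())
E
```

```text
pot 13.6
sieve 15.0
block 13.4
[[[166, 155, 149], [163, 153, 146], [95, 76, 59], [44, 34, 25]], [[169, 159, 152], [217, 218, 206], [57, 43, 33], [50, 37, 28]], [[167, 157, 147], [217, 218, 209], [217, 219, 211], [55, 42, 31]], [[164, 156, 148], [214, 215, 206], [218, 219, 216], [123, 115, 99]]]
```

The job is handed in. By my checks the lock is out, the wedge is under the lip and the deck is lifted, but no verdict was reported.

- **Lock:** I gripped the block and slid the bolt out about 33 mm. It then stopped dead, with the force rising to about 14 N. Later pictures show it clear of the deck.
- **Wedge:** I gripped it by its tab (24 mm wide, 40 N grip set) and set it down on the bench. I then pushed it in until the thin end was about 63 mm behind the front edge and within about 1 mm of the middle. The push force was steady at 11–12 N, so the deck was lifting freely.
- **Deck lift:** the estimates disagree.
    - Push distance and ramp slope give about 6 mm.
    - The top camera, tracking the pot on the deck, gives about 7 mm.
    - The coarser side camera gives only 2–2.5 mm.
    - All are inside the 1.5–10 mm window.
- **Robot off the shaker:** I judged this from the geometry; I did not measure it separately.
- **Bystanders:** the check was only partly conclusive.
    - In the top view the block and sieve changed little (8–9 grey levels), but the loose pot's patch changed by 49. The saved top picture shows the brown arm covering part of the pot, with the rest still white.
    - In the side view all three changed by a similar 13–15 levels, so nothing singles out the pot. I took this to be lighting or shadow.
    - The gripper was never planned near any of the three, and I saw no unexpected contact forces.

The run ended at 24.5 s of the 56 s allowed.

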